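# Hook the spice shelf into the slotted upright and press it down until it locks

### The job

Hang the small spice shelf on the slotted upright: put both of its hooks into the two slots, then press it down, without forcing it, until the spring bolt snaps into the window in the shelf's back plate and the shelf is fully home and level. Then let go of it, and leave the other things standing where they are.

Things in the scene. Friction and masses are not known exactly. Their poses are not given: they have to be found in the camera images.
- spice_shelf: loose hang-on shelf, plain aluminium, 0.25 to 0.42 kg, standing on the table on its tray. Origin: centre of the tray's underside; z up, +x to its back. Tray 80 (x) x 110 (y) mm, rim 18 mm. Its back plate is 48 mm wide, 100 mm high, rear face at x = +45 mm. On that face are two equal hooks one above the other, necks 46 mm apart, reaching to x = +59 mm
- grip (a point): where to hold the shelf: in its grey upright grip, 16 mm below the top (x -10, y 0, z +100 mm in the shelf's frame). The grip is 12 mm thick (y), runs from x = -30 to +10 mm and stands in the middle of the tray, free on both sides: take it across y from above
- hook_root (a point): point of the shelf at x +45, y 0, z +84 mm in its frame: on the plate's rear face, at the underside of the upper hook's neck (the lower hook's is at z +38). Each hook is 14 mm wide (y): an 8 mm high neck standing 14 mm out of the plate, and at its end (the outer 6 mm) a lip hanging 17 mm below the neck (lower half tapered), so 25 mm high
- window (a point): centre of the window in the foot of the shelf's back plate (x +45, y 0, z +13 mm in the shelf's frame): 15 mm wide, from 5 to 21 mm above the tray's underside, with a 5 mm high strap below it. The spring bolt snaps in here
- upright: fixed slotted upright: dark steel foot 150 x 160 x 12 mm, two posts (162 mm) and between them a bright steel strip 50 mm wide, 5 mm thick. Origin: on the table below the middle of the strip's front face; z up. That face is the plane x = 0 and faces -x; the shelf hangs before it with the upright's yaw. The strip's height is NOT part of this pose: see slot_mid
- slot_mid (a point): point fixed to the upright at x 0, y 0, z +132 mm: where the upper slot's lower edge is at mid setting. Two slots, lower edges 46 mm apart, 19 mm wide (y), 27 mm high. The strip stands anywhere up to 12 mm higher or lower than mid, differing each time, with its slots, bolt and top (177 mm): find the slots by feel or by eye
- home (a point): point fixed to the upright at x -45, y 0, z +48 mm: where the shelf's origin is when locked at mid setting (up to 12 mm higher or lower as the strip stands). The hooks go in level with the shelf 17 to 19 mm above its locked height (2 mm to spare, 2.5 mm each side) until the plate meets the strip (3 mm play behind it); then down until the necks sit on the slots' lower edges
- latch (a joint): spring bolt of the strip, below the lower slot, 12 mm wide, sloped on top, flat below: 0 = fully out (6 mm before the strip's face), 0.006 m = pushed in level with it. The shelf's strap pushes it in during the last 16 mm of the way down; it snaps out into the window 1.5 mm before the necks are seated. This takes 5 to 10 N downward, at most 15 N
- buffer (a joint): small black spring buffer (7 x 10 mm) on a ledge at the strip's foot, under the back plate; 0 = up, grows as the shelf's foot pushes it down. It is met 5 mm before the necks are seated, so it reads about 0.004 to 0.0055 m with the shelf locked. Soft: under 1.5 N
- spice_1: bystander: spice jar, 45 mm across, 106 mm high; origin at its underside
- spice_2: bystander: spice jar, 44 mm across, 105 mm high; origin at its underside
- pepper_mill: bystander: wooden pepper mill, 58 mm across, 160 mm high; origin at its underside
- ramekin_salt: bystander: small ramekin, 66 mm across, 38 mm high; origin at its underside
- tin_2: bystander: low tin, 75 mm across, 58 mm high; origin at its underside
Not all that is in view belongs to the job. Of the things shaped like the spice_shelf, the aluminium one is meant.

How it is judged:
By the outcome, as a careful person would: the job done as asked, in the order asked, and still so for the second after the job is handed in, with the robot touching nothing.
It also fails if it takes over 64 s, if anything falls off the work surface, if the arm or the gripper's body presses on something with over 40 N, if the wrist force passes 120 N, or if a joint passes its speed limit or range.

### The arm

A 6-joint arm with a two-finger parallel gripper is mounted at the origin on a cart in front of the work surface, level with it; the furniture and walls round the work are solid. World frame = base frame: x ahead of the robot, y to its left, z up, the work surface at z = 0. Lengths are in m, angles in rad, forces in N, time in s.
With the tool pointing down it reaches from about 0.35 to 0.925 m from the base axis. Payload 6.4 kg.
Tool frame: the origin (TCP) lies midway between the tips of the shut fingers; the grasp point (between the pads) lies manip.tcp_to_grasp behind it (manip.tcp_to_grasp is the distance from the TCP to the grasp point, in m); z points along the fingers, y is the line along which they close (so a half turn about z gives the same grasp; the last joint's range is limited). The gripper opens to 85 mm and grips with 20 to 120 N. Pads are 22 mm wide; open, the fingers measure 114 mm over their backs; the gripper's body (76 mm by 85 mm) begins 54 mm behind the grasp point. The pads swing forward as they close: fully open they stand 13 mm farther back than shut.
Start: joints at [0.974, 0.245, 1.558, -0, 1.339, -0.174], TCP at [0.267, 0.593, 0.231] pointing down, gripper open.
Joint ranges: [-3.13, 3.13], [-1.02, 2.26], [0.13, 2.54], [-0.95, 4.09], [0.21, 2.88], [-2.74, 2.74]. Speed limits (rad/s): [2.57, 2.57, 3.14, 3.14, 3.14, 3.14].

### API

Orientations are given as a 3x3 rotation matrix whose columns are the frame's x, y, z axes.
In Python, from plant import manip gives the robot as it stands.
- The arm moves only by the tool play_rows, never from a script. Its argument "series" is a list of rows, each a list of 7 numbers: the shift along the world's x, y, z each as a share of 0.12 m, from -1 to 1, then the turn, a rotation vector about the world's x, y, z each as a share of 180 degrees, from -1 to 1, then the opening, from -1 (shut) to 1 (fully open). In form: [[dx, dy, dz, wx, wy, wz, gripper], ...]. A call has exactly 8 rows; each row is the pose to reach, as a shift and turn from the pose commanded when the call began, turning the shorter way round; what a row does not reach only later rows make up. A row lasts 1/12 s, in which the tool goes at most 41.7 mm and 7.16 degrees, less where a joint would pass 70% of its speed; a pose out of reach is approached as far as the arm can. A call with a number of a shift or a turn outside -1 to 1 is refused whole. A call with a gripper value outside its range is refused whole. The fingers move at their own pace and stop on an object; "force" is the grip in N (left out, the last holds). Time passes only in rows, so rows that repeat a pose let the fingers close, or fill a call up. It gives the time, the measured TCP pose, the force, the opening and the grip force at its end, in the units of the state.
- manip.state(): the state, without advancing time (a new reading comes with each control period).
- manip.capture(name): name is "scene" or "top"; returns a dict with "image" (480x640x3 uint8, blue, green, red), "range_z" (480x640 float32, m along the optical axis (not along the pixel's ray), 0 where there is no reading), "camera_matrix" (3x3 intrinsics, pixels), "k1" (the pictures are not rectified: a ray, as slopes to the right and down, at radius r is drawn at 1 + k1 r^2 times it, then the intrinsics apply), "R" (3x3) and "t" (3): a world point X has camera coordinates R X + t. Camera axes: x right, y down, z forward; pixel columns grow to the right and rows downward; lengths in m; the calibration is good to about 2 mm. A picture is of the moment at which its call begins.
- manip.finish_job(): hands the job in; it is judged then, once.
The state is a dict: "time": time; "q": joint angles; "qvel": joint speeds; "joint_efforts": joint torques, N m; "position": TCP position; "orientation": TCP orientation; "contact_force": force on the tool from outside, world axes, zero at the start; "torque": the same for the moment, N m; "gripper_width": opening from 0.0 (shut) to 1.0 (fully open); "finger_force": force on a finger pad.
Only numpy, scipy, OpenCV 4.12 (cv2) and the standard library are available. Lean on these libraries where they do the work, as an engineer would, in place of code of your own. Each camera call takes 0.05 s, during which the arm holds its last target. There are 200 camera calls.

## Working session

There is one attempt and no reset: what is moved stays moved. The work goes in short steps, Python scripts to look and compute and a tool call to move; the robot and the scene stay as the last step left them, time stands still between calls to the robot, and variables do not carry over. Pictures are saved under pics/ and viewed, at most 10 in all, crops included, and the job is handed in when it is done.

Besides the shell and the picture viewer there is one more tool, called after "Call:" as name(argument=value, ...), one argument or row to a line, values as JSON. play_rows: Moves the arm, as the interface text tells. Shift numbers are shares of 0.12 m and turn numbers shares of 180 degrees, none past 1 either way. Its arguments: {"type":"object","properties":{"series":{"type":"array","items":{"type":"array","items":{"type":"number","minimum":-1,"maximum":1}}},"force":{"type":"number"}},"required":["series"]}

```bash
ls; mkdir -p pics
cat > h.py <<'E'
import numpy as np, cv2
from plant import manip
def cap(n,save=None):
    c=manip.capture(n)
    np.savez('last_%s.npz'%n,**c)
    if save: cv2.imwrite('pics/'+save,c['image'])
    return c
def load(n): return dict(np.load('last_%s.npz'%n))
def slopes(c,uv):
    K=c['camera_matrix'];uv=np.atleast_2d(uv).astype(float)
    d=np.stack([(uv[:,0]-K[0,2])/K[0,0],(uv[:,1]-K[1,2])/K[1,1]],1)
    s=d.copy()
    for _ in range(20): s=d/(1+float(c['k1'])*(s**2).sum(1,keepdims=True))
    return s
def pts(c,uv):   # from range
    uv=np.atleast_2d(uv); z=c['range_z'][uv[:,1].astype(int),uv[:,0].astype(int)]
    s=slopes(c,uv); P=np.c_[s*z[:,None],z]
    return (P-c['t'])@c['R']
def plane(c,uv,z):
    s=slopes(c,uv); D=np.c_[s,np.ones(len(s))]@c['R']; o=-c['R'].T@c['t']
    return o+D*((z-o[2])/D[:,2])[:,None]
def proj(c,X):
    X=np.atleast_2d(X)@c['R'].T+c['t']; s=X[:,:2]/X[:,2:]
    s=s*(1+float(c['k1'])*(s**2).sum(1,keepdims=True)); K=c['camera_matrix']
    return s*[K[0,0],K[1,1]]+[K[0,2],K[1,2]]
E
python3 - <<'E'
from h import *
for n in('scene','top'):
    c=cap(n,n+'0.png'); print(n,c['camera_matrix'].round(1).tolist(),c['k1'],(-c['R'].T@c['t']).round(3),c['R'].round(2).tolist())
s=manip.state();print(s,manip.tcp_to_grasp)
E
```

```text
pics
scene [[616.2, 0.0, 326.5], [0.0, 616.2, 245.7], [0.0, 0.0, 1.0]] -0.21401107118390675 [-0.654  1.026  1.157] [[-0.67, -0.74, -0.01], [-0.41, 0.37, -0.83], [0.62, -0.55, -0.56]]
top [[603.6, 0.0, 315.7], [0.0, 603.6, 237.5], [0.0, 0.0, 1.0]] 0.016608214029238812 [-0.184  0.271  1.737] [[-0.39, -0.92, -0.01], [-0.83, 0.35, -0.44], [0.41, -0.16, -0.9]]
{'time': 0.1, 'q': array([ 9.73892841e-01,  2.45730348e-01,  1.55888943e+00,  1.29106173e-05,
        1.33868313e+00, -1.74113846e-01]), 'qvel': array([-7.53178501e-05, -2.22577206e-03, -3.07778691e-03,  1.21037309e-04,
       -4.34872156e-04, -2.59150285e-03]), 'joint_efforts': array([ 9.14424777e-05, -4.30667603e+01, -3.27130222e+01, -1.56910291e-04,
        2.76859173e-03,  3.03531476e-05]), 'position': array([0.26641703, 0.59235158, 0.23030083]), 'orientation': array([[-9.11946511e-01,  4.10307953e-01, -9.71695259e-04],
       [ 4.10308988e-01,  9.11945477e-01, -1.40745023e-03],
       [ 3.08645074e-04, -1.68221462e-03, -9.99998537e-01]]), 'contact_force': array([-0.65552369, -0.10782432, -0.66085456]), 'torque': array([ 0.00505575,  0.03899487, -0.02045075]), 'finger_force': 0.0, 'gripper_width': 0.999439601130741} 0.0187
```

View pics/scene0.png

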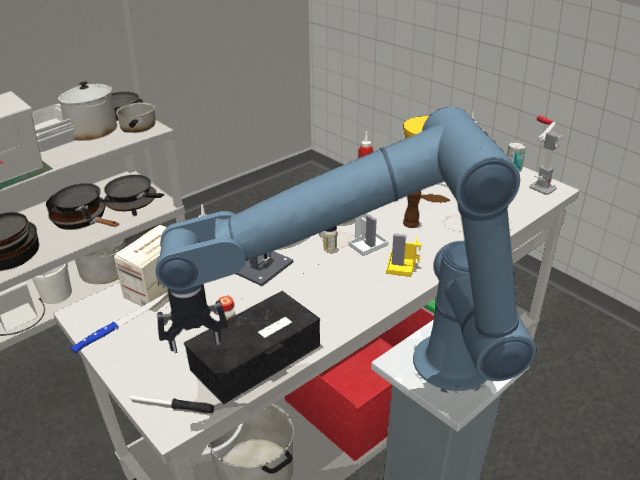

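View pics/top0.png

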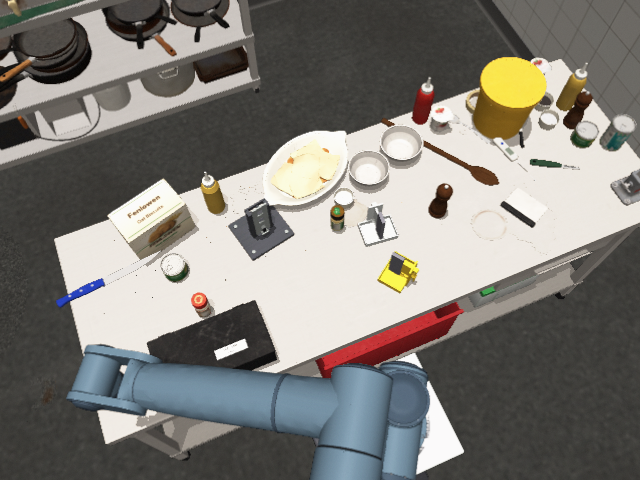

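Scene: the upright stands at about (262,262), the aluminium shelf at (368,238), the yellow decoy at (405,258). Top: the upright is at (262,228), the aluminium shelf at (378,225), a jar and ramekin at (338,212), the mill at (441,200). I'll zoom in on these.

Run:
```python
from h import *
t=load('top');s=load('scene')
a=cv2.resize(t['image'][185:265,220:420],None,fx=4,fy=4,interpolation=cv2.INTER_CUBIC)
b=cv2.resize(s['image'][200:290,225:425],None,fx=4,fy=4,interpolation=cv2.INTER_CUBIC)[:280]
cv2.imwrite('pics/c1.png',np.vstack([a,b])[:600])
# shelf/upright points by range within boxes
for nm,c,box in(('top up',t,(225,190,300,262)),('top shelf',t,(350,195,402,250)),('scene shelf',s,(345,208,390,258)),('scene up',s,(232,235,295,290))):
    u,v=np.meshgrid(np.arange(box[0],box[2]),np.arange(box[1],box[3])); uv=np.c_[u.ravel(),v.ravel()]
    P=pts(c,uv); ok=(P[:,2]>.005)&(P[:,2]<.3)
    print(nm,ok.sum())
    for lo,hi in((.008,.03),(.03,.08),(.08,.12),(.12,.19)):
        m=ok&(P[:,2]>lo)&(P[:,2]<hi)
        if m.sum()>4: print(lo,hi,m.sum(),P[m].mean(0).round(3),P[m].min(0).round(3),P[m].max(0).round(3))
```

```text
top up 2853
0.008 0.03 1410 [0.698 0.098 0.014] [ 0.553 -0.051  0.008] [0.846 0.232 0.03 ]
0.03 0.08 489 [0.728 0.064 0.046] [ 0.664 -0.048  0.03 ] [0.812 0.152 0.08 ]
0.08 0.12 131 [0.681 0.115 0.1  ] [0.67  0.076 0.08 ] [0.693 0.152 0.119]
0.12 0.19 352 [0.688 0.115 0.154] [0.672 0.076 0.121] [0.717 0.152 0.189]
top shelf 960
0.008 0.03 356 [ 0.562 -0.227  0.015] [ 0.472 -0.341  0.008] [ 0.696 -0.137  0.03 ]
0.03 0.08 171 [ 0.57  -0.224  0.056] [ 0.517 -0.257  0.032] [ 0.681 -0.184  0.08 ]
0.08 0.12 179 [ 0.565 -0.229  0.098] [ 0.515 -0.258  0.08 ] [ 0.609 -0.207  0.12 ]
0.12 0.19 6 [ 0.539 -0.226  0.123] [ 0.529 -0.229  0.12 ] [ 0.546 -0.221  0.127]
scene shelf 1078
0.008 0.03 363 [ 0.547 -0.231  0.015] [ 0.437 -0.432  0.008] [ 0.695 -0.154  0.03 ]
0.03 0.08 265 [ 0.559 -0.226  0.055] [ 0.513 -0.239  0.03 ] [ 0.601 -0.206  0.08 ]
0.08 0.12 189 [ 0.555 -0.229  0.097] [ 0.513 -0.259  0.08 ] [ 0.599 -0.208  0.119]
0.12 0.19 8 [ 0.54  -0.227  0.121] [ 0.518 -0.233  0.12 ] [ 0.554 -0.224  0.122]
scene up 1159
0.008 0.03 853 [0.664 0.116 0.014] [ 0.53  -0.039  0.008] [0.739 0.215 0.03 ]
0.03 0.08 150 [0.678 0.125 0.045] [0.657 0.073 0.03 ] [0.705 0.154 0.066]
```

View pics/c1.png

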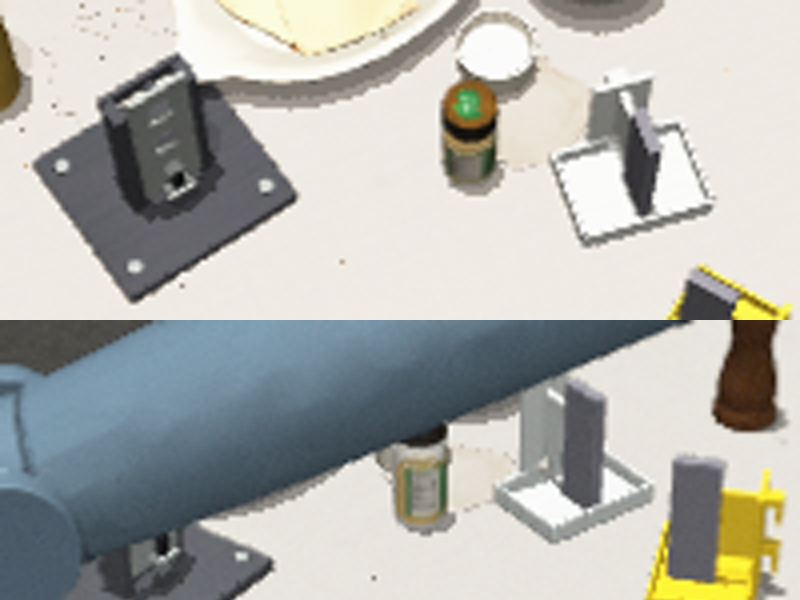

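```bash
cat > m.py <<'E'
from h import *
t=load('top')
def cr(p): return np.array(p)/4+[220,185]-.375
def yaw(v): return np.degrees(np.arctan2(v[1],v[0]))
C=plane(t,cr([(552,157),(680,125),(713,207),(588,243)]),.018)
print('tray',C.round(3).tolist(),C.mean(0).round(4),'edges',[round(float(np.linalg.norm(C[i]-C[i-1])),4) for i in range(4)])
print('yaws x:',yaw(C[1]-C[2]),yaw(C[0]-C[3]),'y-90',yaw(C[0]-C[1])-90,yaw(C[3]-C[2])-90)
# grip (dark grey) by range
def grid(b):
    u,v=np.meshgrid(np.arange(b[0],b[2]),np.arange(b[1],b[3])); return np.c_[u.ravel(),v.ravel()]
uv=grid((350,195,402,250)); P=pts(t,uv); g=t['image'][uv[:,1],uv[:,0]].astype(int)
m=(P[:,2]>.03)&(P[:,2]<.13)&(g.max(1)<150)&(np.ptp(g,axis=1)<40)
mt=(P[:,2]>.03)&(P[:,2]<.13)&(g.max(1)>=150)
print('grip',m.sum(),P[m].mean(0).round(4)); r=cv2.minAreaRect(P[m][:,:2].astype(np.float32)); print(r)
top=m&(P[:,2]>.108);print('griptop',top.sum(),P[top].mean(0).round(4),cv2.minAreaRect(P[top][:,:2].astype(np.float32)))
print('plate',mt.sum(),P[mt].mean(0).round(4),cv2.minAreaRect(P[mt][:,:2].astype(np.float32)))
# upright foot
F=plane(t,cr([(33,163),(297,195),(133,300)]),.012)
print('foot',F.round(4).tolist(),'yaw x',yaw(F[0]-F[2]),'y-90',yaw(F[2]-F[1])-90,np.linalg.norm(F[0]-F[2]),np.linalg.norm(F[2]-F[1]), 'centre',((F[0]+F[1])/2).round(4))
uv=grid((240,195,280,240)); P=pts(t,uv); m=(P[:,2]>.05)&(P[:,2]<.2)
yw=np.radians(yaw(F[2]-F[1])-90); ex=np.array([np.cos(yw),np.sin(yw),0])
m2=m&(P[:,2]<.15)
Q=P[m2]; A=np.c_[Q[:,1:],np.ones(len(Q))]; 
for _ in range(4):
    s=np.linalg.lstsq(A,Q[:,0],rcond=None)[0]; k=abs(A@s-Q[:,0])<.006; A,Q=A[k],Q[k]
print('strip plane',len(Q),s,'yaw',np.degrees(np.arctan(-s[0])),Q.mean(0).round(4))
for z in range(150,200,3):
    k=m&(P[:,2]>z/1e3)&(P[:,2]<z/1e3+.003)
    if k.any(): print(z,k.sum(),P[k].mean(0).round(4))
E
python3 m.py
```

```text
tray [[0.59, -0.178, 0.018], [0.576, -0.285, 0.018], [0.5, -0.277, 0.018], [0.51, -0.172, 0.018]] [ 0.5438 -0.2278  0.018 ] edges [0.0805, 0.1076, 0.0769, 0.1046]
yaws x: -6.003136490676602 -3.921153545394006 y-90 -7.440226278478562 -5.508179323806516
grip 245 [ 0.561  -0.2261  0.0705]
((0.5936688780784607, -0.22976906597614288), (0.15140129625797272, 0.05405174940824509), 13.378069877624512)
griptop 12 [ 0.5325 -0.2243  0.112 ] ((0.5367523431777954, -0.22722598910331726), (0.011481787078082561, 0.03605680912733078), 87.83927154541016)
plate 111 [ 0.5792 -0.228   0.0958] ((0.6031017303466797, -0.22664985060691833), (0.16394372284412384, 0.04914749413728714), 15.488480567932129)
foot [[0.7511, 0.2065, 0.012], [0.6412, 0.0218, 0.012], [0.6063, 0.1739, 0.012]] yaw x 12.703176450693524 y-90 12.922655575100066 0.1483517916696132 0.15607221319055223 centre [0.6961 0.1141 0.012 ]
strip plane 300 [-0.20401565  0.00384354  0.70316956] yaw 11.530990965356647 [0.6805 0.113  0.1014]
150 18 [0.6932 0.1115 0.1517]
153 25 [0.6982 0.1133 0.1545]
156 34 [0.6993 0.1187 0.1576]
159 38 [0.6948 0.1149 0.1604]
162 27 [0.6913 0.1174 0.1635]
165 16 [0.6879 0.1182 0.1663]
168 11 [0.6818 0.1187 0.1699]
171 7 [0.6842 0.1103 0.1728]
174 15 [0.681  0.1115 0.1756]
177 13 [0.6832 0.1103 0.1784]
180 12 [0.6814 0.1065 0.1812]
183 10 [0.6796 0.1145 0.1848]
186 1 [0.6755 0.1316 0.1886]
189 1 [0.6748 0.116  0.1907]
```

Call:
play_rows(
  series=[
    [0.04,-0.122,0.03,0,0,0.0126,0],
    [0.08,-0.244,0.06,0,0,0.0252,0],
    [0.12,-0.366,0.09,0,0,0.0378,0],
    [0.16,-0.488,0.12,0,0,0.0504,0],
    [0.2,-0.61,0.15,0,0,0.063,0],
    [0.24,-0.732,0.18,0,0,0.0756,0],
    [0.28,-0.854,0.21,0,0,0.0882,0],
    [0.32,-0.976,0.24,0,0,0.101,0],
  ],
)

```text
time: 0.77
position: [0.305, 0.4747, 0.2597]
orientation: [[-0.995, 0.103, -0.001], [0.103, 0.995, -0.001], [0.001, -0.001, -1.0]]
contact_force: [-0.3, -0.5, 0.1]
gripper_width: 0.504
finger_force: 0.0
```

Call:
play_rows(
  series=[
    [0.04,-0.122,0,0,0,0,0],
    [0.08,-0.244,0,0,0,0,0],
    [0.12,-0.366,0,0,0,0,0],
    [0.16,-0.488,0,0,0,0,0],
    [0.2,-0.61,0,0,0,0,0],
    [0.24,-0.732,0,0,0,0,0],
    [0.28,-0.854,0,0,0,0,0],
    [0.32,-0.976,0,0,0,0,0],
  ],
)

```text
time: 1.43
position: [0.3434, 0.3577, 0.2596]
orientation: [[-0.994, 0.105, -0.001], [0.105, 0.994, -0.0], [0.001, -0.001, -1.0]]
contact_force: [0.2, -0.0, 0.0]
gripper_width: 0.497
finger_force: 0.0
```

Call:
play_rows(
  series=[
    [0.04,-0.122,0,0,0,0,0],
    [0.08,-0.244,0,0,0,0,0],
    [0.12,-0.366,0,0,0,0,0],
    [0.16,-0.488,0,0,0,0,0],
    [0.2,-0.61,0,0,0,0,0],
    [0.24,-0.732,0,0,0,0,0],
    [0.28,-0.854,0,0,0,0,0],
    [0.32,-0.976,0,0,0,0,0],
  ],
)

```text
time: 2.1
position: [0.3818, 0.2406, 0.2596]
orientation: [[-0.994, 0.105, -0.001], [0.105, 0.994, -0.0], [0.001, -0.0, -1.0]]
contact_force: [-0.2, -0.1, 0.0]
gripper_width: 0.503
finger_force: 0.0
```

Call:
play_rows(
  series=[
    [0.04,-0.122,0,0,0,0,0],
    [0.08,-0.244,0,0,0,0,0],
    [0.12,-0.366,0,0,0,0,0],
    [0.16,-0.488,0,0,0,0,0],
    [0.2,-0.61,0,0,0,0,0],
    [0.24,-0.732,0,0,0,0,0],
    [0.28,-0.854,0,0,0,0,0],
    [0.32,-0.976,0,0,0,0,0],
  ],
)

```text
time: 2.77
position: [0.4202, 0.1235, 0.2597]
orientation: [[-0.994, 0.105, -0.001], [0.105, 0.994, -0.0], [0.001, -0.0, -1.0]]
contact_force: [-0.1, -0.4, 0.9]
gripper_width: 0.504
finger_force: 0.0
```

Call:
play_rows(
  series=[
    [0.04,-0.122,0,0,0,0,0],
    [0.08,-0.244,0,0,0,0,0],
    [0.12,-0.366,0,0,0,0,0],
    [0.16,-0.488,0,0,0,0,0],
    [0.2,-0.61,0,0,0,0,0],
    [0.24,-0.732,0,0,0,0,0],
    [0.28,-0.854,0,0,0,0,0],
    [0.32,-0.976,0,0,0,0,0],
  ],
)

```text
time: 3.43
position: [0.4586, 0.0065, 0.2596]
orientation: [[-0.994, 0.105, -0.001], [0.105, 0.994, 0.0], [0.001, 0.0, -1.0]]
contact_force: [0.8, 0.3, 1.1]
gripper_width: 0.501
finger_force: 0.0
```

Call:
play_rows(
  series=[
    [0.04,-0.122,0,0,0,0,0],
    [0.08,-0.244,0,0,0,0,0],
    [0.12,-0.366,0,0,0,0,0],
    [0.16,-0.488,0,0,0,0,0],
    [0.2,-0.61,0,0,0,0,0],
    [0.24,-0.732,0,0,0,0,0],
    [0.28,-0.854,0,0,0,0,0],
    [0.32,-0.976,0,0,0,0,0],
  ],
)

```text
time: 4.1
position: [0.4973, -0.111, 0.2599]
orientation: [[-0.994, 0.105, -0.0], [0.105, 0.994, 0.0], [0.0, 0.0, -1.0]]
contact_force: [-0.2, 1.0, 0.7]
gripper_width: 0.5
finger_force: 0.0
```

Call:
play_rows(
  series=[
    [0.04,-0.122,0,0,0,0,0],
    [0.08,-0.244,0,0,0,0,0],
    [0.12,-0.366,0,0,0,0,0],
    [0.16,-0.488,0,0,0,0,0],
    [0.2,-0.61,0,0,0,0,0],
    [0.24,-0.732,0,0,0,0,0],
    [0.28,-0.854,0,0,0,0,0],
    [0.32,-0.976,0,0,0,0,0],
  ],
)

```text
time: 4.77
position: [0.536, -0.2286, 0.26]
orientation: [[-0.994, 0.105, -0.0], [0.105, 0.994, 0.0], [0.0, 0.0, -1.0]]
contact_force: [-0.1, 0.2, -0.7]
gripper_width: 0.501
finger_force: 0.0
```

Run:
```python
from h import *
t=cap('top');s=cap('scene')
def C(c,b,f): return cv2.resize(c['image'][b[1]:b[3],b[0]:b[2]],None,fx=f,fy=f,interpolation=cv2.INTER_CUBIC)
a=C(s,(225,180,291,290),5); b=C(s,(330,180,420,290),5)
cv2.imwrite('pics/c2.png',np.hstack([a,b])[:, :800])
for nm,p in(('up',[.6809,.1134,.186]),('shelf grip',[.534,-.227,.116])): print(nm,proj(s,p),proj(t,p))
```

```text
up [[258.92107169 218.93450037]] [[257.27569046 206.80666379]]
shelf grip [[371.17319592 218.01659576]] [[381.70893569 218.4822997 ]]
```

View pics/c2.png

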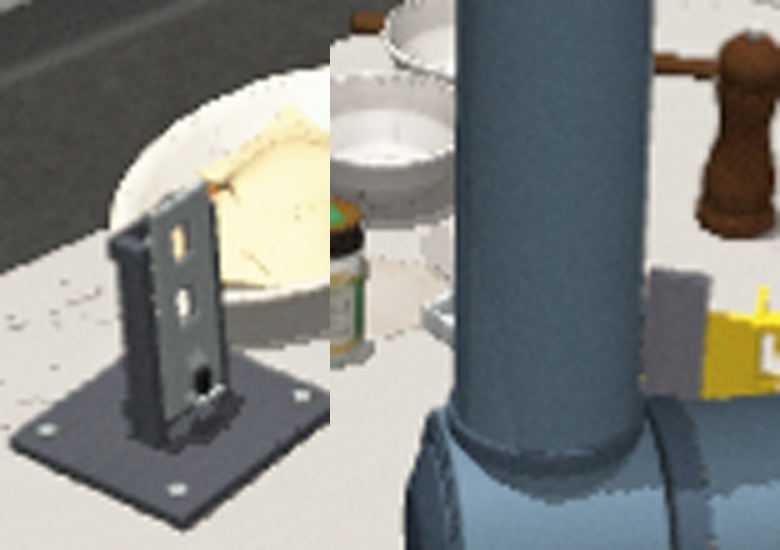

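Left half shows the upright with the arm out of the way: the upper slot is at about (261,228.6) px, the lower one at (261.6,240.6), and the strip top runs from (255.4,223.4) to (267,216.6). Now I'll cast rays onto the strip plane.

```bash
cat > u.py <<'E'
from h import *
s=load('scene');t=load('top')
yw=np.radians(12.6); ex=np.array([np.cos(yw),np.sin(yw),0]); ey=np.array([-np.sin(yw),np.cos(yw),0])
def onface(c,uv,p0,dx=0):
    D=np.c_[slopes(c,uv),np.ones(len(uv))]@c['R']; o=-c['R'].T@c['t']
    X=o+D*(((p0+dx*ex-o)@ex)/(D@ex))[:,None]; return X
# strip plane from ranges in both
def grid(b):
    u,v=np.meshgrid(np.arange(b[0],b[2]),np.arange(b[1],b[3])); return np.c_[u.ravel(),v.ravel()]
for n,c,b in(('s',s,(250,215,272,265)),('t',t,(245,200,275,238))):
    P=pts(c,grid(b)); 
    d=P@ex; l=P@ey
    m=(P[:,2]>.06)&(P[:,2]<.2)&(abs(d-np.median(d[(P[:,2]>.06)&(P[:,2]<.2)]))<.03)
    h,e=np.histogram(d[m],bins=np.arange(.66,.74,.002)); i=h.argmax(); print(n,m.sum(),'peak',e[i],h[max(0,i-3):i+5], 'lat range',np.percentile(l[m],[3,97]), 'median front',np.median(d[m][abs(d[m]-e[i])<.005]))
    k=m&(abs(d-e[i]-.001)<.004); A=np.c_[l[k],P[k,2],np.ones(k.sum())]; print('tilt',np.linalg.lstsq(A,d[k],rcond=None)[0])
p0=np.array([.6806,.113,0])
q=np.array([(152,217),(210,183),(180,243),(183,303),(165,440),(230,395)])/5+[225,180]-.4
X=onface(s,q,p0); print('scene on face: lat,z'); print(np.c_[X@ey,X[:,2]].round(4))
# brightness profiles along column of the slots
g=s['image'].astype(int)
print(g[218:252,257:266].sum(2)//3)
q=np.array([(110,110),(185,70),(160,122),(160,147),(178,182)])/4+[220,185]-.375
X=onface(t,q,p0); print('top on face'); print(np.c_[X@ey,X[:,2]].round(4)); print('p0',p0@ex,p0@ey)
E
python3 u.py
```

```text
s 659 peak 0.686 [ 14  54  98 127 114  66  32  28] lat range [-0.07375437 -0.00302219] median front 0.6869857512650637
tilt [ 0.00640004 -0.00527089  0.68798963]
t 551 peak 0.686 [  1  14  59 111 106  78  41   8] lat range [-0.07393236 -0.00341028] median front 0.6878469667043668
tilt [-7.39264923e-03  4.76832672e-05  6.87428721e-01]
scene on face: lat,z
[[-0.0187  0.1812]
 [-0.073   0.1785]
 [-0.0419  0.1507]
 [-0.0404  0.1072]
 [-0.0139  0.0175]
 [-0.0783  0.0156]]
[[226 200 180 187 193 177 139 116 103]
 [181 132 143 188 173 129 101  97 101]
 [151 179 158 140 118 104  98  96  99]
 [184 172 127 105  99 100 100 100 101]
 [139 119 100 101 101 102 101  97 100]
 [101  98 104 102 101  99 101  98 105]
 [ 97  99 102 100  91  85 103 101  99]
 [ 97 101 100 150 115  86 106 101 101]
 [100 100 153 214 139  85 105 103  99]
 [101 101 163 226 171  88 105 105 101]
 [ 95 100 137 226 177  93 102 100 103]
 [ 99 101 133 227 174  91 103 102 103]
 [ 98 104 134 226 176 121 119 105 102]
 [101 100 108 181 148 118 105 102 101]
 [101 100 102 135 123 105  99 100 101]
 [105 103 102 106 101 101 102 100 102]
 [101 104 102 101  98 102 102 103 102]
 [103  99 103  95 102 103  98 100 102]
 [102 100 102  97 101 101  96 102 102]
 [105 100 101 102  99  80  86 104 101]
 [106 104 103 129 223 137  89 103 103]
 [104 101  99 170 239 151  86 101 107]
 [108 102 102 181 243 185  91 102 102]
 [107 104 101 130 243 190  92 104 103]
 [114 103 101 133 238 172  88 123 105]
 [104 101 101 112 157 130 120 116 101]
 [102 103 102 100 150 126 113 107 101]
 [101 100 102 101 121 108 104  99 102]
 [102 100  99 101 104 103 103 101 102]
 [101 105 100 100 102  99  98 102 101]
 [102 102 104  99 101 103 102 103 101]
 [103 101  99 101 102 104 104 112 104]
 [106 105 100 104 100 103 108 125 114]
 [100 102 103  99 101 115 123 130 130]]
top on face
[[-0.003   0.1913]
 [-0.0676  0.1837]
 [-0.0398  0.1327]
 [-0.0357  0.0966]
 [-0.0448  0.0264]]
p0 0.6888591344533208 -0.038189695995408376
```

Call:
play_rows(
  series=[
    [-0.002,0.001,-0.093,0,0,0,0],
    [-0.004,0.002,-0.187,0,0,0,0],
    [-0.006,0.003,-0.28,0,0,0,0],
    [-0.008,0.004,-0.373,0,0,0,0],
    [-0.01,0.005,-0.467,0,0,0,0],
    [-0.012,0.006,-0.56,0,0,0,0],
    [-0.014,0.007,-0.653,0,0,0,0],
    [-0.016,0.008,-0.746,0,0,0,0],
  ],
)

```text
time: 5.53
position: [0.5334, -0.2259, 0.1693]
orientation: [[-0.994, 0.105, -0.0], [0.105, 0.994, 0.0], [0.0, 0.0, -1.0]]
contact_force: [-0.2, 0.4, 0.4]
gripper_width: 0.497
finger_force: 0.0
```

Call:
play_rows(
  series=[
    [0,0,-0.093,0,0,0,0],
    [0,0,-0.187,0,0,0,0],
    [0,0,-0.28,0,0,0,0],
    [0,0,-0.373,0,0,0,0],
    [0,0,-0.467,0,0,0,0],
    [0,0,-0.56,0,0,0,0],
    [0,0,-0.653,0,0,0,0],
    [0,0,-0.746,0,0,0,0],
  ],
)

```text
time: 6.2
position: [0.5336, -0.2261, 0.08]
orientation: [[-0.994, 0.105, 0.0], [0.105, 0.994, -0.0], [-0.0, -0.0, -1.0]]
contact_force: [-0.8, -0.5, -0.2]
gripper_width: 0.504
finger_force: 0.0
```

Run:
```python
from h import *
s=load('scene')
yw=np.radians(12.6); ex=np.array([np.cos(yw),np.sin(yw),0]); ey=np.array([-np.sin(yw),np.cos(yw),0])
for d in(.6865,.6885):
    uv=np.array([[261.05,228.2],[262.15,240.8],[255.4,223.0],[267,216.4]])
    D=np.c_[slopes(s,uv),np.ones(4)]@s['R'];o=-s['R'].T@s['t']; X=o+D*((d-o@ex)/(D@ex))[:,None]
    print(d,np.c_[X@ey,X[:,2]].round(4).tolist(),'upper lower edge',X[0,2]-.0135,X[1,2]-.0135+.046)
```

```text
0.6865 [[-0.0413, 0.1518], [-0.042, 0.105], [-0.018, 0.1824], [-0.0722, 0.179]] upper lower edge 0.13833736267580893 0.13753488603171052
0.6885 [[-0.0435, 0.15], [-0.0442, 0.1031], [-0.0201, 0.1807], [-0.0744, 0.1772]] upper lower edge 0.13651193040727244 0.13562446347196813
```

Call:
play_rows(
  series=[
    [0,0,0,0,0,0,-0.5],
    [0,0,0,0,0,0,-1],
    [0,0,0,0,0,0,-1],
    [0,0,0,0,0,0,-1],
    [0,0,0,0,0,0,-1],
    [0,0,0,0,0,0,-1],
    [0,0,0,0,0,0,-1],
    [0,0,0,0,0,0,-1],
  ],
  force=70,
)

```text
time: 6.87
position: [0.5335, -0.2261, 0.0811]
orientation: [[-0.994, 0.105, -0.0], [0.105, 0.994, -0.0], [0.0, -0.0, -1.0]]
contact_force: [-0.5, 0.0, -2.4]
gripper_width: 0.131
finger_force: 68.4
```

Call:
play_rows(
  series=[
    [0,0,0.02,0,0,0,-1],
    [0,0,0.05,0,0,0,-1],
    [0,0,0.1,0,0,0,-1],
    [0,0,0.2,0,0,0,-1],
    [0,0,0.32,0,0,0,-1],
    [0,0,0.42,0,0,0,-1],
    [0,0,0.48,0,0,0,-1],
    [0,0,0.5,0,0,0,-1],
  ],
)

```text
time: 7.53
position: [0.5347, -0.2268, 0.1436]
orientation: [[-0.994, 0.105, 0.003], [0.105, 0.994, -0.002], [-0.004, -0.002, -1.0]]
contact_force: [0.5, -0.0, -3.2]
gripper_width: 0.131
finger_force: 68.3
```

Call:
play_rows(
  series=[
    [0,0,0.06,0,0,0,-1],
    [0,0,0.15,0,0,0,-1],
    [0,0,0.27,0,0,0,-1],
    [0,0,0.4,0,0,0,-1],
    [0,0,0.52,0,0,0,-1],
    [0,0,0.61,0,0,0,-1],
    [0,0,0.66,0,0,0,-1],
    [0,0,0.68,0,0,0,-1],
  ],
)

```text
time: 8.2
position: [0.534, -0.2263, 0.2239]
orientation: [[-0.994, 0.105, 0.001], [0.105, 0.994, -0.001], [-0.002, -0.001, -1.0]]
contact_force: [0.6, -0.6, -3.9]
gripper_width: 0.133
finger_force: 68.3
```

Call:
play_rows(
  series=[
    [0.01,0.055,0,0,0,0.002,-1],
    [0.03,0.165,0,0,0,0.006,-1],
    [0.05,0.285,0,0,0,0.011,-1],
    [0.072,0.405,0,0,0,0.016,-1],
    [0.094,0.525,0,0,0,0.021,-1],
    [0.116,0.645,0,0,0,0.026,-1],
    [0.138,0.765,0,0,0,0.03,-1],
    [0.16,0.885,0,0,0,0.0344,-1],
  ],
)

```text
time: 8.87
position: [0.5528, -0.1176, 0.2223]
orientation: [[-1.0, -0.005, -0.001], [-0.005, 1.0, 0.0], [0.001, 0.0, -1.0]]
contact_force: [0.2, -0.5, -3.6]
gripper_width: 0.133
finger_force: 68.3
```

Call:
play_rows(
  series=[
    [0.02,0.11,0,0,0,0.0043,-1],
    [0.04,0.22,0,0,0,0.0086,-1],
    [0.06,0.33,0,0,0,0.013,-1],
    [0.08,0.44,0,0,0,0.0172,-1],
    [0.1,0.55,0,0,0,0.0215,-1],
    [0.12,0.66,0,0,0,0.0258,-1],
    [0.14,0.77,0,0,0,0.03,-1],
    [0.16,0.883,0,0,0,0.0344,-1],
  ],
)

```text
time: 9.53
position: [0.5722, -0.0127, 0.2226]
orientation: [[-0.994, -0.112, 0.0], [-0.112, 0.994, 0.0], [-0.0, 0.0, -1.0]]
contact_force: [0.3, -0.4, -2.8]
gripper_width: 0.135
finger_force: 68.3
```

Call:
play_rows(
  series=[
    [0.022,0.12,0,0,0,0.0045,-1],
    [0.044,0.24,0,0,0,0.009,-1],
    [0.066,0.36,0,0,0,0.0135,-1],
    [0.088,0.48,0,0,0,0.018,-1],
    [0.11,0.6,0,0,0,0.0225,-1],
    [0.13,0.72,0,0,0,0.027,-1],
    [0.15,0.82,0,0,0,0.0315,-1],
    [0.16,0.883,0,0,0,0.0344,-1],
  ],
)

```text
time: 10.2
position: [0.5913, 0.0937, 0.2226]
orientation: [[-0.976, -0.219, 0.0], [-0.219, 0.976, 0.0], [-0.0, 0.0, -1.0]]
contact_force: [0.4, 0.0, -3.4]
gripper_width: 0.132
finger_force: 68.4
```

Call:
play_rows(
  series=[
    [0,0,-0.05,0,0,0,-1],
    [0,0,-0.14,0,0,0,-1],
    [0,0,-0.24,0,0,0,-1],
    [0,0,-0.34,0,0,0,-1],
    [0,0,-0.44,0,0,0,-1],
    [0,0,-0.54,0,0,0,-1],
    [0,0,-0.6,0,0,0,-1],
    [0,0,-0.61,0,0,0,-1],
  ],
)

```text
time: 10.87
position: [0.5898, 0.0918, 0.1468]
orientation: [[-0.976, -0.217, -0.004], [-0.217, 0.976, 0.0], [0.004, 0.001, -1.0]]
contact_force: [0.1, 0.6, -4.2]
gripper_width: 0.128
finger_force: 68.3
```

Run:
```python
from h import *
st=manip.state(); print(st['position'],st['orientation'].round(4).tolist(),st['contact_force'],st['torque'],st['q'])
t=cap('top');s=cap('scene')
def C(c,b,f): return cv2.resize(c['image'][b[1]:b[3],b[0]:b[2]],None,fx=f,fy=f,interpolation=cv2.INTER_CUBIC)
cv2.imwrite('pics/c3.png',np.hstack([C(t,(235,175,315,275),5),C(s,(235,185,315,285),5)]))
```

```text
[0.58977895 0.09179189 0.14676046] [[-0.9763, -0.2165, -0.0042], [-0.2165, 0.9763, 0.0001], [0.0041, 0.001, -1.0]] [ 0.0946378   0.57432648 -4.23527566] [-0.07210858  0.12519388 -0.00848441] [-3.53640444e-02  2.14293320e-01  1.75703372e+00 -5.49159688e-05
  1.17450903e+00 -1.82441405e+00]
```

View pics/c3.png

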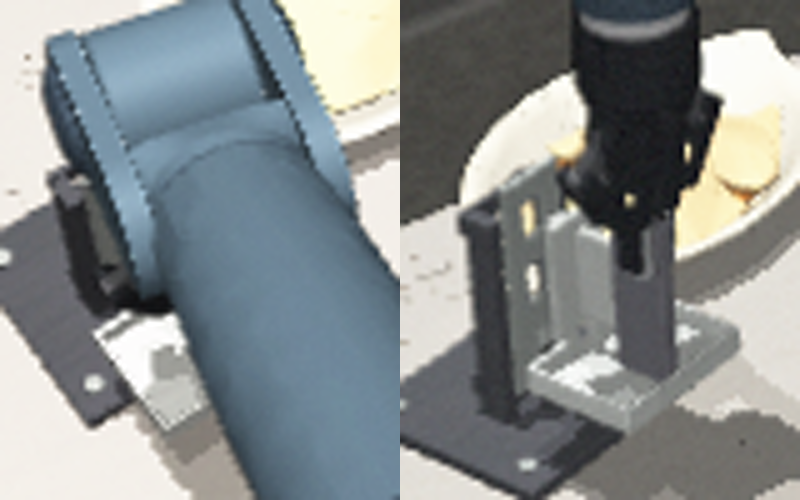

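The right half (scene) shows the shelf held level ahead of the strip at a small gap: tray near corner at about (280.6,268) px, plate top-left at about (265,229), slots still visible. I'll let it settle, then compare the shelf's predicted pixels with the seen ones.

Call:
play_rows(
  series=[
    [0,0,0,0,0,0,-1],
    [0,0,0,0,0,0,-1],
    [0,0,0,0,0,0,-1],
    [0,0,0,0,0,0,-1],
    [0,0,0,0,0,0,-1],
    [0,0,0,0,0,0,-1],
    [0,0,0,0,0,0,-1],
    [0,0,0,0,0,0,-1],
  ],
)

```text
time: 11.63
position: [0.5912, 0.092, 0.1495]
orientation: [[-0.976, -0.217, 0.0], [-0.217, 0.976, -0.0], [-0.0, -0.0, -1.0]]
contact_force: [0.4, 0.5, -4.6]
gripper_width: 0.13
finger_force: 68.3
```

```bash
cat > v.py <<'E'
from h import *
st=manip.state(); p=st['position']; R=st['orientation']; print(p,R.round(4).tolist(),st['contact_force'].round(2))
yw=np.arctan2(-R[0,1],R[1,1]); print('shelf yaw',np.degrees(yw))
Rs=np.array([[np.cos(yw),-np.sin(yw),0],[np.sin(yw),np.cos(yw),0],[0,0,1]])
O=p-Rs@[-.0104,0,.081]; print('origin',O,'d',O@[.9759,.2181,0],'lat',O@[-.2181,.9759,0])
s=cap('scene')
M=dict(frontleft_top=(-.04,.055,.018),frontleft_bot=(-.04,.055,0),frontright_top=(-.04,-.055,.018),backleft_top=(.04,.055,.018),plateTL=(.045,.024,.1),plateBLfront=(.042,.024,.1),griptopfl=(-.03,.006,.116))
f=6; x0,y0=245,195
im=cv2.resize(s['image'][y0:y0+90,x0:x0+80],None,fx=f,fy=f,interpolation=cv2.INTER_CUBIC)
for k,m in M.items():
    q=proj(s,O+Rs@np.array(m))[0]; print(k,q.round(2)); cv2.circle(im,tuple(int(round(v)) for v in ((q-[x0,y0])*f+f/2-.5)),3,(0,0,255),1)
cv2.imwrite('pics/c4.png',im)
E
python3 v.py
```

```text
[0.59118693 0.09201452 0.14946301] [[-0.9762, -0.2171, 0.0001], [-0.2171, 0.9762, -0.0001], [-0.0, -0.0001, -1.0]] [ 0.4   0.55 -4.63]
shelf yaw 12.537367033477715
origin [0.60133894 0.09427212 0.06846301] d 0.6074074160375122 lat -0.0391518614992247
frontleft_top [280.29 267.33]
frontleft_bot [280.58 272.2 ]
frontright_top [302.72 250.37]
backleft_top [259.95 258.46]
plateTL [263.63 230.74]
plateBLfront [264.39 231.05]
griptopfl [286.58 231.29]
```

View pics/c4.png

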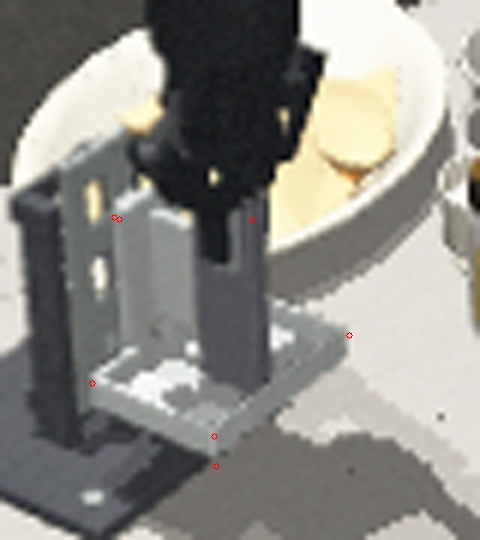

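```bash
cat > w.py <<'E'
from h import *
s=load('scene'); yw=np.radians(12.55); ex=np.array([np.cos(yw),np.sin(yw),0]); ey=np.array([-np.sin(yw),np.cos(yw),0])
u,v=np.meshgrid(np.arange(250,306),np.arange(215,275)); uv=np.c_[u.ravel(),v.ravel()]; P=pts(s,uv)
d=(P@ex).reshape(u.shape); l=(P@ey).reshape(u.shape); z=P[:,2].reshape(u.shape)
g=s['image'].mean(2)[215:275,250:306]
np.set_printoptions(linewidth=250)
print('gray cols 260-276 rows 222-245'); print(g[7:30,10:27].astype(int))
print('d mm'); print((d[7:36,10:27]*1000).round().astype(int))
print('gray near front corner cols 276-284 rows 262-276'); print(g[47:60,26:35].astype(int))
m=(g>110)&(d>.56)&(d<.66)&(z>.06)&(z<.1)
print('tray-ish',m.sum())
m=(abs(u-268)<3)&(v>232)&(v<250); print('plate pts d,z',np.c_[d[m],z[m]].mean(0)); A=np.c_[z[m],np.ones(m.sum())]; print('pitch slope',np.linalg.lstsq(A,d[m],rcond=None)[0])
E
python3 w.py
```

```text
gray cols 260-276 rows 222-245
[[105 101 101 102 104 102  96  50  38  51  41  34  34  32  26  28  29]
 [103 104 102 105 102 102 107  63  34  34  43  35  30  27  26  22  29]
 [105  92  89 105 103 102 103  58 133  91  42  38  33  32  27  28  30]
 [156 116  89 109 103 103 102  69 150 225  94  31  26  28  29  30  25]
 [220 142  88 107 104 102 150 113 183 231 144  49  22  28  25  27  32]
 [229 174  93 110 108 154 218 220 225 201 142  79  34  26  32  28  26]
 [230 183  92 106 188 222 230 204 167 147 131 124  81  30  32  33  28]
 [229 179  93 107 188 228 206 151 131 129 132 149 127  94  92  54  31]
 [230 178 122 130 166 159 144 132 127 131 198 222 221 199 155 177 141]
 [187 148 120 116 144 131 130 131 132 133 160 166 181 214 223 224 198]
 [135 122 110 109 137 131 129 128 129 130 147 140 147 158 180 217 192]
 [110 102 103 105 142 132 125 126 130 132 143 142 142 140 147 156 133]
 [104 103 104 104 138 133 130 130 131 127 140 141 143 141 144 142 139]
 [104 105 102 105 140 135 127 127 128 127 142 144 144 142 144 143 143]
 [103 103 101  95 142 134 127 127 128 129 138 145 145 145 147 144 140]
 [10
[... 3068 characters left out ...]
49  648  651  652  722  718  656  647  648  646  649]]
gray near front corner cols 276-284 rows 262-276
[[130 132 159 160 162 134 135 134 127]
 [161 162 169 168 167 166 163 148 155]
 [186 163 165 168 168 166 184 145 136]
 [153 161 183 162 139 183 140 133 134]
 [149 152 158 163 168 146 133 132 135]
 [150 148 153 153 158 132 134 132 133]
 [151 147 149 147 160 131 133 134 123]
 [122 147 149 148 161 138 134 123 112]
 [ 62  71  88 126 148 106  83 112 107]
 [ 51  57  53  63 106 107 107 107 109]
 [ 56  49  47  75 106 109 109 111 110]
 [ 48  52  67 105 110 113 110 111 109]
 [ 60 103 109 110 110 112 108 111 110]]
tray-ish 545
plate pts d,z [0.63988709 0.13508022]
pitch slope [-1.00611285  0.77579304]
```

```bash
cat > x.py <<'E'
from h import *
yw=np.radians(12.55); ex=np.array([np.cos(yw),np.sin(yw),0]); ey=np.array([-np.sin(yw),np.cos(yw),0])
O=np.array([.6013,.0943,.0685])
def S(x,y,z): return O+x*ex+y*ey+np.array([0,0,z])
s=load('scene'); P0=None
def poly(c,pp,sh): 
    q=np.array([proj(c,p)[0] for p in pp])+sh; m=np.zeros((480,640),np.uint8); cv2.fillPoly(m,[(q*16).round().astype(int)],1,shift=4); m=cv2.erode(m,np.ones((2,2)))
    v,u=np.nonzero(m); P=pts(c,np.c_[u,v]); return P[P[:,2]>-.1]
for sh in((0,0),(0,-1.2)):
    L=poly(s,[S(-.036,.055,.016),S(.036,.055,.016),S(.036,.055,.002),S(-.036,.055,.002)],sh)
    F=poly(s,[S(-.04,.05,.016),S(-.04,-.05,.016),S(-.04,-.05,.002),S(-.04,.05,.002)],sh)
    G=poly(s,[S(-.03,.005,.09),S(-.03,-.005,.09),S(-.03,-.005,.03),S(-.03,.005,.03)],sh)
    GL=poly(s,[S(-.028,.006,.08),S(.008,.006,.08),S(.008,.006,.03),S(-.028,.006,.03)],sh)
    print('scene left wall lat',len(L),np.median(L@ey),'exp',O@ey+.055,'| front wall d',len(F),np.median(F@ex),'exp',O@ex-.04,'| grip front d',len(G),np.median(G@ex),'exp',O@ex-.03,'| grip left lat',len(GL),np.median(GL@ey),'exp',O@ey+.006)
    l=L@ey; print(np.percentile(l,[10,25,50,75,90]).round(4),np.percentile(F@ex,[10,25,50,75,90]).round(4))
# tray floor height: inside
T=poly(s,[S(-.035,.05,.002),S(.03,.05,.002),S(.03,.02,.002),S(-.035,.02,.002)],(0,0)); print('floor z',len(T),np.percentile(T[:,2],[10,25,50,75,90]).round(4),'origin z exp',O[2])
# strip top z by range: highest points near d .687
u,v=np.meshgrid(np.arange(252,270),np.arange(214,262)); P=pts(s,np.c_[u.ravel(),v.ravel()]); d=P@ex;l=P@ey
k=abs(d-.687)<.006
print('strip: top z',np.sort(P[k,2])[-8:].round(4),'lat min..max',np.percentile(l[k],[2,98]),'d',d[k].mean())
t=cap('top'); st=manip.state(); print(st['position'])
L=poly(t,[S(-.036,.055,.016),S(.036,.055,.016),S(.036,.055,.002),S(-.036,.055,.002)],(0,0)); print('top left wall',len(L),np.median(L@ey) if len(L) else 0)
for n in('frontleft',(-.04,.055,.018)),('backleft',(.04,.055,.018)),('FLb',(-.04,.055,0)): print(n[0],proj(t,S(*n[1]))[0].round(2))
np.set_printoptions(linewidth=250)
print(t['image'].mean(2)[233:264,250:276].astype(int))
E
python3 x.py
```

```text
scene left wall lat 61 0.012620970116580005 exp 0.016389481902961092 | front wall d 64 0.6229435813874119 exp 0.5674235819362615 | grip front d 33 0.5848952038651755 exp 0.5774235819362615 | grip left lat 123 -0.03638765237708718 exp -0.03261051809703891
[-0.0383  0.0102  0.0126  0.0146  0.0157] [0.5694 0.5714 0.6229 0.6313 0.6337]
scene left wall lat 61 0.01282855532716222 exp 0.016389481902961092 | front wall d 74 0.5721278905840566 exp 0.5674235819362615 | grip front d 31 0.5852562771520938 exp 0.5774235819362615 | grip left lat 127 -0.03645700122479496 exp -0.03261051809703891
[0.0098 0.0111 0.0128 0.0148 0.0159] [0.5687 0.5705 0.5721 0.5744 0.6326]
floor z 100 [0.0715 0.0737 0.0775 0.0831 0.0871] origin z exp 0.0685
strip: top z [0.1861 0.1865 0.1866 0.1866 0.1867 0.187  0.1882 0.1897] lat min..max [-0.0667852  -0.00184217] d 0.687567346931641
[0.5911709  0.09202702 0.14944284]
top left wall 13 0.014557946844030445
frontleft [267.58 261.15]
backleft [253.13 241.52]
FLb [268.07 263.56]
[[ 79  45  37  38  35  32  49  37  34  28  24  21  32  52  52  49  36  23  43  64  76  85  95 1
[... 2522 characters left out ...]
 160 133 119 152 174 191 193 196 189 213 139 116 121 122]
 [214 114 101  87  82  52  86 154 165 231 238 237 183 158 159 124 183 167 138 212 170 127 122 123 121 125]
 [238 178  94  57  52  88 228 238 238 237 238 238 187 158 158 131  99 192 196 131 119 122 122 123 125 125]
 [238 239 155 109 154 231 238 237 238 238 238 238 238 183 157 160 129 131 125 122 124 122 125 126 126 125]
 [238 239 238 238 238 238 238 238 237 239 238 239 239 189 165 159 160 132 120 123 124 125 126 126 126 125]
 [237 237 237 238 238 238 238 239 239 238 239 238 238 238 238 186 160 151 127 125 124 124 125 125 124 124]
 [238 238 238 238 238 239 239 239 238 238 239 238 239 239 239 190 160 158 135 125 125 125 124 124 125 126]]
```

Call:
play_rows(
  series=[
    [0.01,0.002,0.004,0,0,0,-1],
    [0.03,0.006,0.008,0,0,0,-1],
    [0.05,0.011,0.012,0,0,0,-1],
    [0.07,0.015,0.016,0,0,0,-1],
    [0.085,0.018,0.021,0,0,0,-1],
    [0.098,0.022,0.021,0,0,0,-1],
    [0.098,0.022,0.021,0,0,0,-1],
    [0.098,0.022,0.021,0,0,0,-1],
  ],
)

```text
time: 12.4
position: [0.603, 0.0947, 0.1519]
orientation: [[-0.976, -0.217, -0.0], [-0.217, 0.976, -0.0], [0.0, 0.0, -1.0]]
contact_force: [0.4, 0.2, -4.6]
gripper_width: 0.133
finger_force: 68.3
```

Call:
play_rows(
  series=[
    [0.006,0.001,0,0,0,0,-1],
    [0.012,0.003,0,0,0,0,-1],
    [0.018,0.004,0,0,0,0,-1],
    [0.024,0.005,0,0,0,0,-1],
    [0.03,0.007,0,0,0,0,-1],
    [0.033,0.007,0,0,0,0,-1],
    [0.033,0.007,0,0,0,0,-1],
    [0.033,0.007,0,0,0,0,-1],
  ],
)

```text
time: 13.07
position: [0.6069, 0.0955, 0.1519]
orientation: [[-0.976, -0.217, -0.0], [-0.217, 0.976, 0.0], [0.0, 0.0, -1.0]]
contact_force: [-0.5, -0.3, -3.2]
gripper_width: 0.134
finger_force: 68.3
```

```bash
cat > st.py <<'E'
from plant import manip; import numpy as np
s=manip.state(); p=s['position']; R=s['orientation']; f=s['contact_force']; a=np.radians(12.55); ex=np.array([np.cos(a),np.sin(a),0]); ey=np.array([-ex[1],ex[0],0])
print('t %.2f'%s['time'],'d %.4f lat %.4f z %.4f'%(p@ex,p@ey,p[2]),'F ex %.1f ey %.1f z %.1f'%(f@ex,f@ey,f[2]),'tau',s['torque'].round(2),'yaw %.2f tilt %s'%(np.degrees(np.arctan2(-R[0,1],R[1,1])),R[:2,2].round(4)),s['gripper_width'].round(3))
E
python3 st.py
```

```text
Traceback (most recent call last):
  File "st.py", line 3, in <module>
    print('t %.2f'%s['time'],'d %.4f lat %.4f z %.4f'%(p@ex,p@ey,p[2]),'F ex %.1f ey %.1f z %.1f'%(f@ex,f@ey,f[2]),'tau',s['torque'].round(2),'yaw %.2f tilt %s'%(np.degrees(np.arctan2(-R[0,1],R[1,1])),R[:2,2].round(4)),s['gripper_width'].round(3))
                                                                                                                                                                                                                           ^^^^^^^^^^^^^^^^^^^^^^^^
AttributeError: 'float' object has no attribute 'round'
```

Call:
play_rows(
  series=[
    [0.004,0.001,0,0,0,0,-1],
    [0.008,0.002,0,0,0,0,-1],
    [0.012,0.003,0,0,0,0,-1],
    [0.016,0.0035,0,0,0,0,-1],
    [0.02,0.0045,0,0,0,0,-1],
    [0.024,0.005,0,0,0,0,-1],
    [0.024,0.005,0,0,0,0,-1],
    [0.024,0.005,0,0,0,0,-1],
  ],
)

```text
time: 13.73
position: [0.6098, 0.0961, 0.152]
orientation: [[-0.976, -0.217, 0.0], [-0.217, 0.976, -0.0], [-0.0, -0.0, -1.0]]
contact_force: [-0.2, -0.6, -3.4]
gripper_width: 0.128
finger_force: 68.3
```

```bash
sed -i "s/,s\['gripper_width'\].round(3)//" st.py; python3 st.py
```

```text
t 13.73 d 0.6161 lat -0.0387 z 0.1520 F ex -0.3 ey -0.6 z -3.4 tau [-0.08  0.16 -0.03] yaw 12.53 tilt [ 0. -0.]
```

Call:
play_rows(
  series=[
    [0.004,0.001,0,0,0,0,-1],
    [0.008,0.002,0,0,0,0,-1],
    [0.012,0.003,0,0,0,0,-1],
    [0.016,0.0035,0,0,0,0,-1],
    [0.02,0.0045,0,0,0,0,-1],
    [0.024,0.005,0,0,0,0,-1],
    [0.024,0.005,0,0,0,0,-1],
    [0.024,0.005,0,0,0,0,-1],
  ],
)

```text
time: 14.4
position: [0.6127, 0.0967, 0.152]
orientation: [[-0.976, -0.217, -0.0], [-0.217, 0.976, 0.0], [0.0, 0.0, -1.0]]
contact_force: [0.2, 0.5, -4.2]
gripper_width: 0.13
finger_force: 68.3
```

```bash
python3 st.py
```

```text
t 14.40 d 0.6191 lat -0.0387 z 0.1520 F ex 0.3 ey 0.5 z -4.2 tau [-0.04  0.06 -0.04] yaw 12.53 tilt [-0.  0.]
```

Call:
play_rows(
  series=[
    [0.004,0.001,0,0,0,0,-1],
    [0.008,0.002,0,0,0,0,-1],
    [0.012,0.003,0,0,0,0,-1],
    [0.016,0.0035,0,0,0,0,-1],
    [0.02,0.0045,0,0,0,0,-1],
    [0.024,0.005,0,0,0,0,-1],
    [0.024,0.005,0,0,0,0,-1],
    [0.024,0.005,0,0,0,0,-1],
  ],
)

```text
time: 15.07
position: [0.6155, 0.0973, 0.152]
orientation: [[-0.976, -0.217, -0.0], [-0.217, 0.976, -0.0], [0.0, -0.0, -1.0]]
contact_force: [0.1, -0.1, -4.2]
gripper_width: 0.13
finger_force: 68.3
```

```bash
python3 st.py
```

```text
t 15.07 d 0.6220 lat -0.0388 z 0.1520 F ex 0.0 ey -0.1 z -4.2 tau [-0.01  0.08  0.01] yaw 12.53 tilt [-0. -0.]
```

Call:
play_rows(
  series=[
    [0.004,0.001,0,0,0,0,-1],
    [0.008,0.002,0,0,0,0,-1],
    [0.012,0.003,0,0,0,0,-1],
    [0.016,0.0035,0,0,0,0,-1],
    [0.02,0.0045,0,0,0,0,-1],
    [0.024,0.005,0,0,0,0,-1],
    [0.024,0.005,0,0,0,0,-1],
    [0.024,0.005,0,0,0,0,-1],
  ],
)

```text
time: 15.73
position: [0.6184, 0.0979, 0.152]
orientation: [[-0.976, -0.217, -0.0], [-0.217, 0.976, -0.0], [0.0, 0.0, -1.0]]
contact_force: [0.2, -0.5, -3.8]
gripper_width: 0.13
finger_force: 68.3
```

```bash
python3 st.py
```

```text
t 15.73 d 0.6249 lat -0.0388 z 0.1520 F ex 0.0 ey -0.6 z -3.8 tau [ 0.02  0.12 -0.04] yaw 12.53 tilt [-0. -0.]
```

Call:
play_rows(
  series=[
    [0.004,0.001,0,0,0,0,-1],
    [0.008,0.002,0,0,0,0,-1],
    [0.012,0.003,0,0,0,0,-1],
    [0.016,0.0035,0,0,0,0,-1],
    [0.02,0.0045,0,0,0,0,-1],
    [0.024,0.005,0,0,0,0,-1],
    [0.024,0.005,0,0,0,0,-1],
    [0.024,0.005,0,0,0,0,-1],
  ],
)

```text
time: 16.4
position: [0.62, 0.0984, 0.152]
orientation: [[-0.976, -0.217, -0.004], [-0.217, 0.976, -0.001], [0.004, 0.0, -1.0]]
contact_force: [-8.4, -1.8, 1.3]
gripper_width: 0.131
finger_force: 69.3
```

```bash
python3 st.py
```

```text
t 16.40 d 0.6265 lat -0.0387 z 0.1520 F ex -8.6 ey 0.0 z 1.3 tau [-0.16  1.08 -0.08] yaw 12.54 tilt [-0.004  -0.0006]
```

Run:
```python
from h import *
s=cap('scene');t=cap('top')
def C(c,b,f): return cv2.resize(c['image'][b[1]:b[3],b[0]:b[2]],None,fx=f,fy=f,interpolation=cv2.INTER_CUBIC)
cv2.imwrite('pics/c5.png',np.hstack([C(s,(240,205,300,280),8),C(t,(235,205,275,280),8)]))
yw=np.radians(12.55); ex=np.array([np.cos(yw),np.sin(yw),0]); ey=np.array([-ex[1],ex[0],0])
u,v=np.meshgrid(np.arange(250,290),np.arange(210,262)); P=pts(s,np.c_[u.ravel(),v.ravel()]); np.set_printoptions(linewidth=250)
print(((P@ex).reshape(u.shape)[8:50,4:24]*1000).round().astype(int))
```

```text
[[ 883  882  882  883  883  876  634  626  625  617  617  616  610  613  618  635  633  625  622  620]
 [ 882  877  880  698  695  688  639  633  628  622  614  618  615  616  616  613  631  633  625  617]
 [ 879  874  882  696  687  690  692  631  630  630  618  614  614  617  611  614  631  634  816  621]
 [ 868  713  693  689  684  690  690  688  635  633  626  618  612  619  618  614  615  633  630  811]
 [ 715  690  685  688  679  690  685  687  682  639  634  625  621  612  616  618  614  618  622  619]
 [ 710  685  685  686  686  685  685  686  683  678  633  634  636  618  616  614  614  620  615  621]
 [ 711  684  681  687  690  679  680  678  684  684  681  636  637  624  619  611  611  609  616  617]
 [ 714  683  683  687  681  678  682  683  679  682  680  684  633  626  625  613  612  614  615  623]
 [ 708  693  694  682  682  686  686  678  679  679  675  682  683  686  697  623  615  616  613  619]
 [ 848  686  687  684  682  685  686  680  675  681  672  666  665  661  694  648  632  613  626  621]
 [ 694  698  684  682  679  681  683  679  680  676  673  667  665  65
[... 2526 characters left out ...]
  683  678  678  671  676  666  664  668  658  656  661  653  650  648  641  637]
 [ 673  674  674  674  679  676  672  671  669  663  660  662  658  657  650  657  650  645  645  637]
 [ 676  673  666  667  678  677  670  670  668  662  661  657  653  651  645  649  648  639  640  636]
 [ 669  671  670  663  653  654  668  668  664  659  655  654  653  648  647  645  646  637  638  634]
 [ 675  671  666  661  658  653  650  644  657  659  659  651  647  645  644  643  638  635  634  624]
 [ 681  667  665  664  658  650  658  652  640  635  637  647  644  645  640  634  632  635  629  625]
 [ 691  675  666  665  656  651  656  644  639  641  635  630  627  643  632  635  635  630  627  622]]
```

View pics/c5.png

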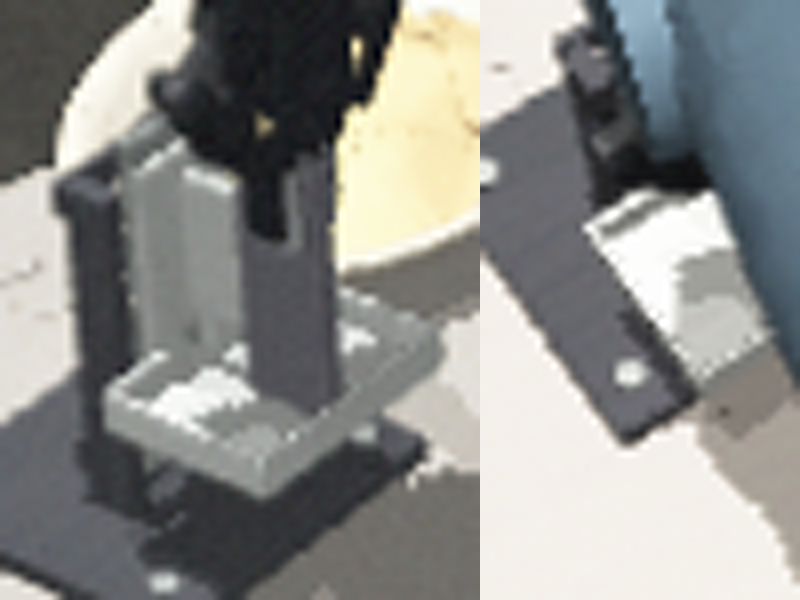

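The scene (left) now shows the plate right against the strip with both slots covered and the shelf level. The ranges put the plate front at 0.680 and the strip at 0.687, so the hooks are in. Next I ease off and go down.

Call:
play_rows(
  series=[
    [-0.006,-0.0015,0,0,0,0,-1],
    [-0.012,-0.003,0,0,0,0,-1],
    [-0.012,-0.003,-0.007,0,0,0,-1],
    [-0.012,-0.003,-0.014,0,0,0,-1],
    [-0.012,-0.003,-0.021,0,0,0,-1],
    [-0.012,-0.003,-0.028,0,0,0,-1],
    [-0.012,-0.003,-0.033,0,0,0,-1],
    [-0.012,-0.003,-0.033,0,0,0,-1],
  ],
)

```text
time: 17.17
position: [0.62, 0.098, 0.1485]
orientation: [[-0.976, -0.217, 0.0], [-0.217, 0.976, -0.0], [-0.0, -0.0, -1.0]]
contact_force: [-4.0, -0.3, 2.2]
gripper_width: 0.13
finger_force: 69.4
```

```bash
python3 st.py
```

```text
t 17.17 d 0.6265 lat -0.0390 z 0.1485 F ex -3.9 ey 0.5 z 2.2 tau [-0.19  0.64 -0.03] yaw 12.53 tilt [ 0.0003 -0.0002]
```

Call:
play_rows(
  series=[
    [0,0,-0.005,0,0,0,-1],
    [0,0,-0.01,0,0,0,-1],
    [0,0,-0.015,0,0,0,-1],
    [0,0,-0.02,0,0,0,-1],
    [0,0,-0.025,0,0,0,-1],
    [0,0,-0.03,0,0,0,-1],
    [0,0,-0.033,0,0,0,-1],
    [0,0,-0.033,0,0,0,-1],
  ],
)

```text
time: 17.83
position: [0.62, 0.098, 0.1453]
orientation: [[-0.976, -0.217, 0.0], [-0.217, 0.976, -0.0], [-0.0, -0.0, -1.0]]
contact_force: [-7.4, -1.6, 6.1]
gripper_width: 0.133
finger_force: 70.0
```

```bash
python3 st.py
```

```text
t 17.83 d 0.6265 lat -0.0391 z 0.1453 F ex -7.6 ey 0.1 z 6.1 tau [-0.27  0.97 -0.09] yaw 12.53 tilt [ 0.0002 -0.0004]
```

Call:
play_rows(
  series=[
    [0,0,-0.005,0,0,0,-1],
    [0,0,-0.01,0,0,0,-1],
    [0,0,-0.015,0,0,0,-1],
    [0,0,-0.02,0,0,0,-1],
    [0,0,-0.025,0,0,0,-1],
    [0,0,-0.03,0,0,0,-1],
    [0,0,-0.033,0,0,0,-1],
    [0,0,-0.033,0,0,0,-1],
  ],
)

```text
time: 18.5
position: [0.6201, 0.0979, 0.1423]
orientation: [[-0.976, -0.217, 0.0], [-0.217, 0.976, -0.001], [0.0, -0.001, -1.0]]
contact_force: [-8.9, -2.9, 10.6]
gripper_width: 0.131
finger_force: 70.7
```

```bash
python3 st.py
```

```text
t 18.50 d 0.6265 lat -0.0391 z 0.1423 F ex -9.4 ey -0.9 z 10.6 tau [-0.3   1.46 -0.12] yaw 12.53 tilt [ 0.0001 -0.0006]
```

Call:
play_rows(
  series=[
    [-0.004,-0.001,0,0,0,0,-1],
    [-0.008,-0.002,0,0,0,0,-1],
    [-0.008,-0.002,0,0,0,0,-1],
    [-0.008,-0.002,0,0,0,0,-1],
    [-0.008,-0.002,0,0,0,0,-1],
    [-0.008,-0.002,0,0,0,0,-1],
    [-0.008,-0.002,0,0,0,0,-1],
    [-0.008,-0.002,0,0,0,0,-1],
  ],
)

```text
time: 19.17
position: [0.6199, 0.0978, 0.1422]
orientation: [[-0.976, -0.217, 0.002], [-0.217, 0.976, -0.0], [-0.002, -0.001, -1.0]]
contact_force: [-6.1, -2.1, 7.3]
gripper_width: 0.132
finger_force: 70.2
```

```bash
python3 st.py
```

```text
t 19.17 d 0.6263 lat -0.0392 z 0.1422 F ex -6.4 ey -0.7 z 7.3 tau [-0.13  0.86  0.  ] yaw 12.54 tilt [ 0.0025 -0.0003]
```

Call:
play_rows(
  series=[
    [-0.002,0,-0.005,0,0,0,-1],
    [-0.004,-0.001,-0.01,0,0,0,-1],
    [-0.004,-0.001,-0.015,0,0,0,-1],
    [-0.004,-0.001,-0.02,0,0,0,-1],
    [-0.004,-0.001,-0.025,0,0,0,-1],
    [-0.004,-0.001,-0.025,0,0,0,-1],
    [-0.004,-0.001,-0.025,0,0,0,-1],
    [-0.004,-0.001,-0.025,0,0,0,-1],
  ],
)

```text
time: 19.83
position: [0.6183, 0.0979, 0.1362]
orientation: [[-0.976, -0.217, -0.0], [-0.217, 0.976, 0.0], [0.0, 0.0, -1.0]]
contact_force: [1.4, -0.0, -5.4]
gripper_width: 0.129
finger_force: 68.3
```

```bash
python3 st.py
```

```text
t 19.83 d 0.6248 lat -0.0388 z 0.1362 F ex 1.3 ey -0.3 z -5.4 tau [-0.03 -0.   -0.06] yaw 12.53 tilt [-0.0004  0.0003]
```

Call:
play_rows(
  series=[
    [0,0,-0.002,0,0,0,-1],
    [0,0,-0.004,0,0,0,-1],
    [0,0,-0.006,0,0,0,-1],
    [0,0,-0.008,0,0,0,-1],
    [0,0,-0.01,0,0,0,-1],
    [0,0,-0.012,0,0,0,-1],
    [0,0,-0.012,0,0,0,-1],
    [0,0,-0.012,0,0,0,-1],
  ],
)

```text
time: 20.5
position: [0.6186, 0.0978, 0.1359]
orientation: [[-0.976, -0.217, 0.001], [-0.217, 0.976, 0.0], [-0.001, -0.0, -1.0]]
contact_force: [-0.4, 0.2, -3.0]
gripper_width: 0.131
finger_force: 68.7
```

```bash
python3 st.py
```

```text
t 20.50 d 0.6251 lat -0.0389 z 0.1359 F ex -0.4 ey 0.3 z -3.0 tau [ 0.03  0.14 -0.  ] yaw 12.53 tilt [0.0005 0.0001]
```

Call:
play_rows(
  series=[
    [0,0,-0.002,0,0,0,-1],
    [0,0,-0.004,0,0,0,-1],
    [0,0,-0.006,0,0,0,-1],
    [0,0,-0.008,0,0,0,-1],
    [0,0,-0.01,0,0,0,-1],
    [0,0,-0.012,0,0,0,-1],
    [0,0,-0.012,0,0,0,-1],
    [0,0,-0.012,0,0,0,-1],
  ],
)

```text
time: 21.17
position: [0.6186, 0.0978, 0.1345]
orientation: [[-0.976, -0.217, 0.0], [-0.217, 0.976, -0.0], [-0.0, -0.0, -1.0]]
contact_force: [-1.5, 0.7, 0.0]
gripper_width: 0.134
finger_force: 68.9
```

```bash
python3 st.py
```

```text
t 21.17 d 0.6250 lat -0.0390 z 0.1345 F ex -1.3 ey 1.0 z 0.0 tau [0.08 0.23 0.09] yaw 12.54 tilt [ 0.0003 -0.0001]
```

Call:
play_rows(
  series=[
    [0,0,-0.002,0,0,0,-1],
    [0,0,-0.004,0,0,0,-1],
    [0,0,-0.006,0,0,0,-1],
    [0,0,-0.008,0,0,0,-1],
    [0,0,-0.01,0,0,0,-1],
    [0,0,-0.012,0,0,0,-1],
    [0,0,-0.012,0,0,0,-1],
    [0,0,-0.012,0,0,0,-1],
  ],
)

```text
time: 21.83
position: [0.6185, 0.0977, 0.1343]
orientation: [[-0.976, -0.217, 0.0], [-0.217, 0.976, -0.0], [-0.0, -0.0, -1.0]]
contact_force: [-7.4, -0.9, 7.8]
gripper_width: 0.133
finger_force: 70.4
```

```bash
python3 st.py
```

```text
t 21.83 d 0.6250 lat -0.0390 z 0.1343 F ex -7.4 ey 0.7 z 7.8 tau [-0.07  0.79  0.05] yaw 12.55 tilt [ 0.0002 -0.0003]
```

Call:
play_rows(
  series=[
    [0,0,0.006,0,0,0,-1],
    [0,0,0.012,0,0,0,-1],
    [0,0,0.018,0,0,0,-1],
    [0,0,0.024,0,0,0,-1],
    [0,0,0.03,0,0,0,-1],
    [0,0,0.036,0,0,0,-1],
    [0,0,0.04,0,0,0,-1],
    [0,0,0.04,0,0,0,-1],
  ],
)

```text
time: 22.5
position: [0.6181, 0.0978, 0.1363]
orientation: [[-0.976, -0.217, -0.001], [-0.217, 0.976, 0.0], [0.001, 0.0, -1.0]]
contact_force: [4.7, -0.2, -9.3]
gripper_width: 0.132
finger_force: 68.1
```

```bash
python3 st.py
```

```text
t 22.50 d 0.6246 lat -0.0388 z 0.1363 F ex 4.5 ey -1.2 z -9.3 tau [ 0.02 -0.59  0.  ] yaw 12.52 tilt [-0.0007  0.0001]
```

Call:
play_rows(
  series=[
    [0,0,-0.006,0,0,0,-1],
    [0,0,-0.012,0,0,0,-1],
    [0,0,-0.018,0,0,0,-1],
    [0,0,-0.024,0,0,0,-1],
    [0,0,-0.03,0,0,0,-1],
    [0,0,-0.032,0,0,0,-1],
    [0,0,-0.032,0,0,0,-1],
    [0,0,-0.032,0,0,0,-1],
  ],
)

```text
time: 23.17
position: [0.6185, 0.0978, 0.1345]
orientation: [[-0.976, -0.217, 0.0], [-0.217, 0.976, -0.0], [-0.0, -0.0, -1.0]]
contact_force: [-4.1, -0.5, 2.2]
gripper_width: 0.129
finger_force: 69.8
```

```bash
python3 st.py
```

```text
t 23.17 d 0.6250 lat -0.0390 z 0.1345 F ex -4.1 ey 0.4 z 2.2 tau [-0.09  0.44 -0.  ] yaw 12.54 tilt [ 0.0002 -0.0001]
```

Call:
play_rows(
  series=[
    [0,0,0,0,0,0,-0.6],
    [0,0,0,0,0,0,-0.4],
    [0,0,0,0,0,0,-0.2],
    [0,0,0,0,0,0,0],
    [0,0,0,0,0,0,0],
    [0,0,0,0,0,0,0],
    [0,0,0,0,0,0,0],
    [0,0,0,0,0,0,0],
  ],
)

```text
time: 23.83
position: [0.6185, 0.0978, 0.1337]
orientation: [[-0.976, -0.217, 0.0], [-0.217, 0.976, 0.0], [-0.0, -0.0, -1.0]]
contact_force: [-0.4, -0.1, -0.5]
gripper_width: 0.497
finger_force: 0.0
```

Call:
play_rows(
  series=[
    [0,0,0.02,0,0,0,0],
    [0,0,0.08,0,0,0,0],
    [0,0,0.18,0,0,0,0],
    [0,0,0.3,0,0,0,0],
    [0,0,0.44,0,0,0,0],
    [0,0,0.58,0,0,0,0],
    [0,0,0.72,0,0,0,0],
    [0,0,0.84,0,0,0,0],
  ],
)

```text
time: 24.5
position: [0.6192, 0.0978, 0.2381]
orientation: [[-0.976, -0.217, 0.004], [-0.217, 0.976, -0.0], [-0.003, -0.001, -1.0]]
contact_force: [0.3, -0.0, 0.3]
gripper_width: 0.5
finger_force: 0.0
```

Call:
play_rows(
  series=[
    [-0.1,0,0.05,0,0,0,0],
    [-0.2,0,0.1,0,0,0,0],
    [-0.35,0,0.15,0,0,0,0],
    [-0.5,0,0.2,0,0,0,0],
    [-0.65,0,0.25,0,0,0,0],
    [-0.8,0,0.3,0,0,0,0],
    [-0.9,0,0.3,0,0,0,0],
    [-1,0,0.3,0,0,0,0],
  ],
)

```text
time: 25.17
position: [0.4982, 0.0978, 0.2732]
orientation: [[-0.976, -0.217, 0.004], [-0.217, 0.976, -0.0], [-0.004, -0.001, -1.0]]
contact_force: [1.6, 0.2, 0.3]
gripper_width: 0.503
finger_force: 0.0
```

```bash
python3 st.py
python3 - <<'E'
from h import *
s=cap('scene');t=cap('top')
def C(c,b,f): return cv2.resize(c['image'][b[1]:b[3],b[0]:b[2]],None,fx=f,fy=f,interpolation=cv2.INTER_CUBIC)
cv2.imwrite('pics/c6.png',np.vstack([np.hstack([C(s,(240,205,300,280),6),C(t,(225,185,298,260),6)])]))
E
```

```text
t 25.17 d 0.5076 lat -0.0128 z 0.2732 F ex 1.6 ey -0.2 z 0.3 tau [ 0.01 -0.04 -0.01] yaw 12.53 tilt [ 0.0039 -0.0001]
```

View pics/c6.png

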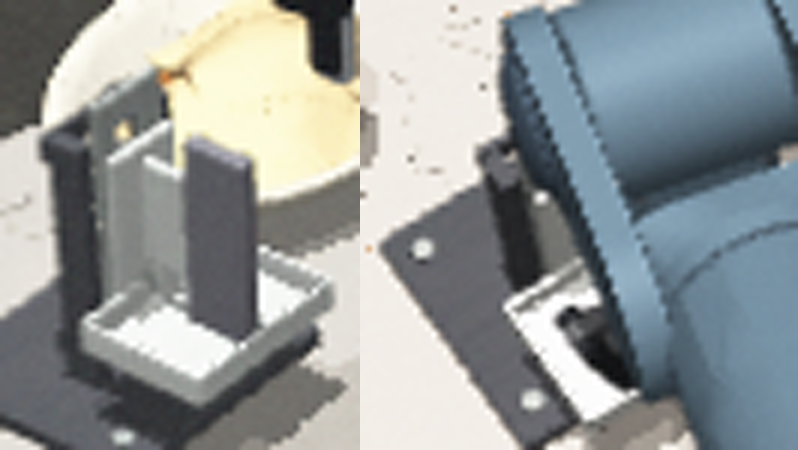

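The scene view shows the shelf hanging level against the strip, with a hook visible in the upper slot at about (120,130) in the crop. The gripper is well clear and the pull test showed the bolt holding. Handing in.

```bash
python3 -c "
from plant import manip
print(manip.finish_job())"
```

```text
the job is handed in; nothing more can be done
None
```

The aluminium spice shelf hangs on the upright with both hooks in the slots. It is seated and level, and a light upward pull showed the bolt holding. The gripper let go and is clear, nothing else was touched, and the job was handed in at about 25 s; no verdict came back.

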